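# Shut the tagged stopcock in the bench gas box

## Robot

A 6-joint arm with a two-finger parallel gripper is mounted at the origin on a cart in front of the work surface, level with it; the furniture and walls round the work are solid. World frame = base frame: x ahead of the robot, y to its left, z up, the work surface at z = 0. Lengths are in m, angles in rad, forces in N, time in s.
With the tool pointing down it reaches from about 0.375 to 0.975 m from the base axis. Payload 3.8 kg.
Tool frame: the origin (TCP) lies at the very end of the fingers, on their centre line; the grasp point (between the pads) lies 19 mm behind it; z points along the fingers, y is the line along which they close (so a half turn about z gives the same grasp; the last joint's range is limited). The gripper opens to 85 mm and grips with 20 to 120 N. Pads are 22 mm wide; open, the fingers measure 114 mm over their backs; the gripper's body (76 mm by 85 mm) begins 54 mm behind the grasp point. The pads swing forward as they close: fully open they stand 13 mm farther back than shut.
Start: joints at [1.276, 0.264, 1.604, -0, 1.274, -0.037], TCP at [0.172, 0.653, 0.231] pointing down, gripper open.
Joint ranges: [-2.63, 2.63], [-0.94, 2.18], [0.31, 2.57], [-1.31, 4.45], [0, 2.66], [-2.55, 2.55]. Speed limits (rad/s): [2.57, 2.57, 3.14, 3.14, 3.14, 3.14].

## Interface

Orientations are given as a rotation vector (axis times angle).
In Python, from workcell import read_state, read_camera, calibration, finish_job gives the robot as it stands.
- The arm moves only by the tool step_arm, never from a script. Its argument "commands" is a list of rows, each an object of numbers: "fingers": the gripper's target within -1 to 1 (shut at 1, half-way at 0, fully open at -1); "dx", "dy", "dz": the shift along the tool's x, y, z in m; "roll": the turn about the tool's z in degrees. In form: [{"fingers": .., "dx": .., "dy": .., "dz": .., "roll": ..}, ...]. A call has 1 to 8 rows; each row is the pose to reach, as a shift and turn from the pose commanded when the call began, along the tool's axes at that moment; what a row does not reach only later rows make up. A row lasts 1/8 s, in which the tool goes at most 62.5 mm and 10.7 degrees, less where a joint would pass 70% of its speed; a pose out of reach is approached as far as the arm can. A call with a gripper value outside its range is refused whole. The fingers move at their own pace and stop on an object; "squeeze" is the grip in N (left out, the last holds). Time passes only in rows, so rows that repeat a pose let the fingers close. It gives the time, the measured TCP pose, the force, the opening and the grip force at its end, in the units of the state.
- read_state(): the state, without advancing time (a new reading comes with each control period).
- read_camera(name): name is "side" or "top" or "wrist"; returns (picture, depth): 400x640x3 uint8, blue, green, red; 400x640 float32, m along the optical axis (not along the pixel's ray), 0 where there is no reading.
- calibration(name): a dict with "intrinsics" (3x3 intrinsics, pixels), "k1" (the pictures are not rectified: a ray, as slopes to the right and down, at radius r is drawn at 1 + k1 r^2 times it, then the intrinsics apply), "world_to_cam" (4x4, takes a point from world to camera coordinates). Camera axes: x right, y up, looking along -z (the intrinsics and any distortion apply to the point x, -y, -z); pixel columns grow to the right and rows downward; lengths in m; the calibration is good to about 2 mm. A picture is of the moment at which its call begins: read the wrist's pose just before it. calibration takes no time and is no camera call; for the wrist camera it gives the pose at the moment of the call.
- finish_job(): hands the job in; it is judged then, once.
The state is a dict: "time": time; "q": joint angles; "joint_vel": joint speeds; "joint_torque": joint torques, N m; "tool_pos": TCP position; "tcp_rot": TCP orientation; "wrist_force": force on the tool from outside, world axes, zero at the start; "torque": the same for the moment, N m; "width": opening from 0.0 (shut) to 1.0 (fully open); "grip_force": force on a finger pad.
Only numpy, scipy, OpenCV 4.12 (cv2) and the standard library are available. Lean on these libraries where they do the work, as an engineer would, in place of code of your own. Each camera call takes 0.05 s, during which the arm holds its last target. There are 200 camera calls.

## Task

Take the tagged torch line out of use: push the sliding cover of the bench gas box all the way back until it meets the back stop, then push the lever of the stopcock with the round tag a quarter turn clockwise until it is fully shut against its stop. Only push, with the fingertips or the outside of the fingers, and do not lift the cover off its runners. Leave the cover back, the other two levers open and everything round the box where it is.

Things in the scene. Friction and masses are not known exactly. Their poses are not given: they have to be found in the camera images.
- gas_box: grey steel service box fixed to the worktop, 226 (x) x 300 (y) x 72 mm tall. Origin: centre of its underside; x to its back, y to its left, z up. Front half: open-topped chamber. Back half: flat deck 57 mm tall. Side plates and back wall, 72 mm tall, guide and stop the cover. Three brass outlet couplings stick out 35 mm from the front wall, 8 to 32 mm above the worktop.
- chamber (a point): centre of the chamber's mouth, 60 mm above the worktop, axes as the box's. Inside, the chamber runs 53 mm to the front and back of it and 136 mm to either side; front wall 60 mm tall. Three lever stopcocks stand in it 75 mm apart, stems 29 mm behind this point (x) and at y = -80, -5 and 70 mm from it, in any order. Pipes and valve bodies reach 33 mm above the worktop.
- cover: plain sheet-metal cover, 108 (x) x 287 (y) x 22 mm, 0.5 to 0.9 kg, loose on two runners between the box's side plates. Origin: centre of its underside, 60 mm above the worktop; axes as the box's. Shut, it hides the chamber, its origin at x = -55 mm in the box; it starts there or up to 20 mm further back. Fully back over the deck it is at x = +55 mm, against the back wall. 3 to 6 N slide it.
- cover_front (a point): centre of the cover's front face (the face towards the box's -x), which is 287 mm wide and free to push on from 60 to 82 mm above the worktop; only its outer 30 mm at either end have a stop, 72 mm tall, before them.
- handle_tagged (a joint): lever of the stopcock with the round tag: steel with a black sleeve, tip 52 mm from the stem. Value in rad: 0 = open, in line with its pipe, pointing to the front of the box (its -x); grows clockwise seen from above to 1.571 = shut, across its pipe, pointing to the box's +y, against its stop. Starts open, at 0 to 0.25 rad, and stays where it is left; about 3 N at the sleeve turns it.
- tagged_stem (a point): point on the vertical axis of the stopcock with the round tag, 46 mm above the worktop, level with the middle of its lever; its own axes are parallel to the box's. Only this one has a flat round metal tag, 34 mm across, on top of its lever at the stem; the others show a bare 18 mm hub there.
- tagged_tip (a point): point at the outer end of the lever of the stopcock with the round tag, half-way up the sleeve. The sleeve is 14 mm wide and 12 mm tall (46 mm above the worktop at mid height, 40 to 52 mm) and covers 20 to 52 mm from the stem.
- handle_plain1 (a joint): lever of the stopcock without a tag (one of two): steel with a black sleeve, tip 52 mm from the stem. Value in rad: 0 = open, in line with its pipe, pointing to the front of the box (its -x); grows clockwise seen from above to 1.571 = shut, across its pipe, pointing to the box's +y, against its stop. Starts open, at 0 to 0.1 rad, and stays where it is left; about 3 N at the sleeve turns it.
- plain1_stem (a point): point on the vertical axis of the stopcock without a tag (one of two), 46 mm above the worktop, level with the middle of its lever; its own axes are parallel to the box's.
- plain1_tip (a point): point at the outer end of the lever of the stopcock without a tag (one of two), half-way up the sleeve. The sleeve is 14 mm wide and 12 mm tall (46 mm above the worktop at mid height, 40 to 52 mm) and covers 20 to 52 mm from the stem.
- handle_plain2 (a joint): lever of the stopcock without a tag (the other of two): steel with a black sleeve, tip 52 mm from the stem. Value in rad: 0 = open, in line with its pipe, pointing to the front of the box (its -x); grows clockwise seen from above to 1.571 = shut, across its pipe, pointing to the box's +y, against its stop. Starts open, at 0 to 0.1 rad, and stays where it is left; about 3 N at the sleeve turns it.
- plain2_stem (a point): point on the vertical axis of the stopcock without a tag (the other of two), 46 mm above the worktop, level with the middle of its lever; its own axes are parallel to the box's.
- plain2_tip (a point): point at the outer end of the lever of the stopcock without a tag (the other of two), half-way up the sleeve. The sleeve is 14 mm wide and 12 mm tall (46 mm above the worktop at mid height, 40 to 52 mm) and covers 20 to 52 mm from the stem.
- acid_bottle_1: brown dropper bottle, 30 mm across, 82 mm tall, left of the box towards its front; loose, stands upright; origin at the centre of its underside
- acid_bottle_2: brown dropper bottle, 30 mm across, 82 mm tall, left of the box towards its middle; loose, stands upright; origin at the centre of its underside
- touchstone: black touchstone, 40 x 64 x 11 mm, right of the box towards its front; loose, lies flat; origin at the centre of its underside
- loupe: folding loupe, 28 x 60 x 19 mm, right of the box towards its back; loose, lies flat; origin at the centre of its underside
- padlock: brass padlock, 60 x 42 x 14 mm, in front of the box to the left; loose, lies flat; origin at the centre of its underside

How it is judged:
By the outcome, as a careful person would: the job done as asked, in the order asked, and still so for the second after the job is handed in, with the robot touching nothing.
It also fails if it takes over 48 s, if anything falls off the work surface, if the arm or the gripper's body presses on something with over 40 N, if the wrist force passes 120 N, or if a joint passes its speed limit or range.

## Working session

There is one attempt and no reset: what is moved stays moved. The work goes in short steps, Python scripts to look and compute and a tool call to move; the robot and the scene stay as the last step left them, time stands still between calls to the robot, and variables do not carry over. Pictures are saved under pics/ and viewed, at most 10 in all, crops included, and the job is handed in when it is done.

Besides the shell and the picture viewer there is one more tool, called after ">>>" by a JSON object that holds its "fn" and its "kwargs". step_arm: Moves the arm, as the interface text tells. Its arguments: {"type":"object","properties":{"commands":{"type":"array","items":{"type":"object","properties":{"fingers":{"type":"number"},"dx":{"type":"number"},"dy":{"type":"number"},"dz":{"type":"number"},"roll":{"type":"number"}}}},"squeeze":{"type":"number"}},"required":["commands"]}

```bash
mkdir -p pics; ls; cat > h.py <<'E'
import numpy as np,cv2
from workcell import *
def ray(name,px):
    c=calibration(name);K=np.array(c["intrinsics"]);k=c["k1"];T=np.array(c["world_to_cam"])
    d=np.array([(px[0]-K[0,2])/K[0,0],(px[1]-K[1,2])/K[1,1]]);u=d.copy()
    for _ in range(20):u=d/(1+k*(u@u))
    R=T[:3,:3];return -R.T@T[:3,3],R.T@np.array([u[0],-u[1],-1])
def onz(name,px,z):
    o,d=ray(name,px);return o+d*(z-o[2])/d[2]
def proj(name,P):
    c=calibration(name);K=np.array(c["intrinsics"]);k=c["k1"];T=np.array(c["world_to_cam"])
    p=T[:3,:3]@np.array(P)+T[:3,3];u=np.array([p[0],-p[1]])/-p[2];u=u*(1+k*(u@u))
    return K[0,0]*u[0]+K[0,2],K[1,1]*u[1]+K[1,2]
E
python3 - <<'E'
from h import *
s=read_state();print({k:np.round(v,3) for k,v in s.items()})
for n in("top","side"):
    im,d=read_camera(n);cv2.imwrite(f"pics/{n}0.png",im);np.save(f"pics/{n}0.npy",d)
    print(n,np.round(ray(n,(320,200)),3))
E
```

```text
pics
{'time': np.float64(0.0), 'q': array([ 1.276,  0.265,  1.605, -0.   ,  1.274, -0.037]), 'joint_vel': array([-0.001, -0.001,  0.002, -0.   ,  0.   , -0.001]), 'joint_torque': array([ 1.0000e-03, -5.1509e+01, -3.6732e+01, -0.0000e+00,  1.3000e-02,
        0.0000e+00]), 'tool_pos': array([0.172, 0.652, 0.23 ]), 'tcp_rot': array([-0.404, -3.115,  0.004]), 'wrist_force': array([ 0.616,  0.25 , -0.243]), 'torque': array([-0.004,  0.039,  0.035]), 'grip_force': np.float64(0.0), 'width': np.float64(1.001)}
top [[ 0.377 -0.086  1.116]
 [ 0.174 -0.02  -0.984]]
side [[ 0.318  0.741  0.463]
 [ 0.265 -0.863 -0.431]]
```

View pics/top0.png

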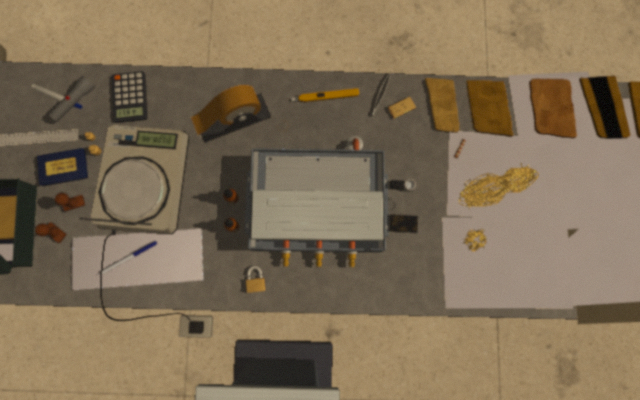

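View pics/side0.png

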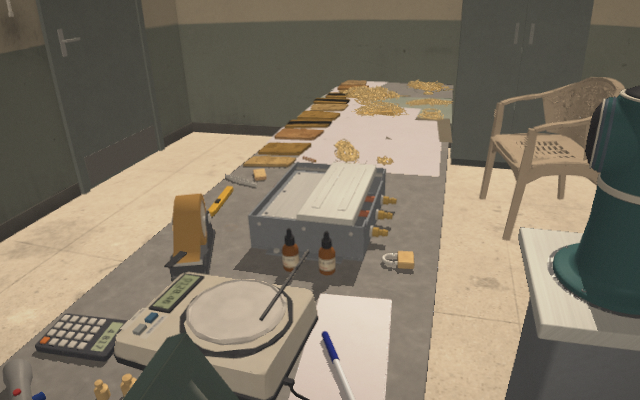

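The top view shows the box at columns 250–387 and rows 150–250. Its front faces the robot, the cover spans rows 190–242, the bottles are on the left near (231,195) and (232,223), and the padlock is at (255,282). I'll enlarge it for the corners.

```bash
python3 - <<'E'
from h import *
im=cv2.imread("pics/top0.png")[140:300,215:425]
im=cv2.resize(im,None,fx=3.7,fy=3.7,interpolation=cv2.INTER_CUBIC);cv2.imwrite("pics/c0.png",im)
E
```

```text
(no output)
```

View pics/c0.png

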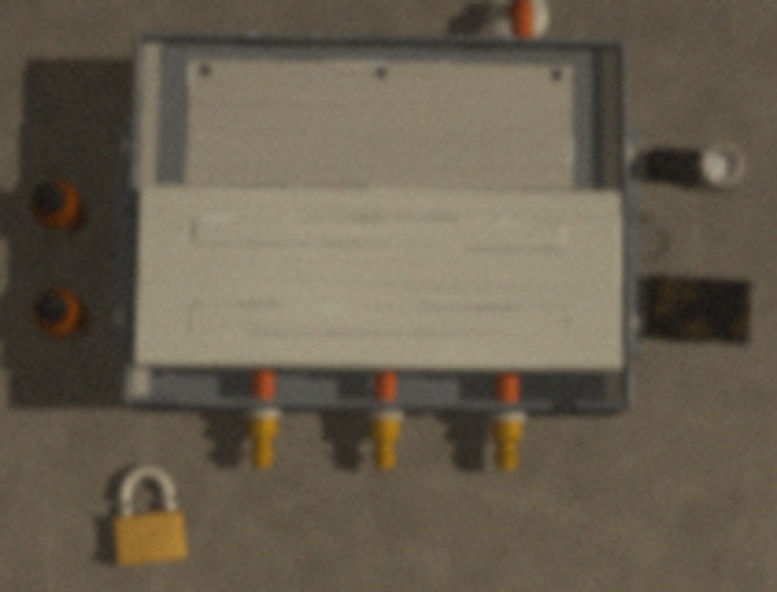

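The crop shows the box corners at about (136,38), (623,42), (630,408) and (126,403). The cover front edge runs from (136,365) to (622,369), with the couplings at columns 263, 387 and 509.

```bash
python3 - <<'E'
from h import *
f=lambda u,v:((u+.5)/3.7-.5+215,(v+.5)/3.7-.5+140)
C=[onz("top",f(*p),.072)[:2] for p in((136,38),(623,42),(630,408),(126,403))]
for c in C:print(c.round(4))
print("len",[np.linalg.norm(C[i]-C[(i+1)%4]).round(4) for i in range(4)],"centre",np.mean(C,0).round(4))
yx=C[0]-C[1]+C[3]-C[2];xx=C[0]-C[3]+C[1]-C[2]
print("yaw",np.degrees(np.arctan2(-yx[0],yx[1])),np.degrees(np.arctan2(xx[1],xx[0])))
for p in((136,365),(622,369)):print("cover",onz("top",f(*p),.082)[:2].round(4))
for p,z in(((263,466),.02),((386,466),.02),((509,468),.02),((57,206),.082),((60,313),.082),((150,490),.014),((720,165),.015)):print(onz("top",f(*p),z)[:2].round(4))
from scipy.spatial.transform import Rotation as R
s=read_state();print(R.from_rotvec(s["tcp_rot"]).as_matrix().round(3))
E
```

```text
[0.6718 0.0496]
[ 0.6786 -0.2472]
[ 0.4557 -0.2517]
[0.4506 0.0444]
len [np.float64(0.2968), np.float64(0.2229), np.float64(0.2961), np.float64(0.2213)] centre [ 0.5641 -0.1012]
yaw 1.1519772654865625 1.2508316919222948
cover [0.4721 0.0384]
cover [ 0.4776 -0.2453]
[ 0.4181 -0.0347]
[ 0.4201 -0.11  ]
[ 0.4209 -0.1855]
[0.5648 0.0897]
[0.5013 0.0843]
[0.4018 0.0343]
[ 0.6159 -0.3181]
[[-0.967  0.255 -0.001]
 [ 0.255  0.967 -0.002]
 [ 0.    -0.002 -1.   ]]
```

>>> {"fn": "step_arm", "kwargs": {"commands": [{"fingers":-1,"dx":-0.342,"dy":-0.325,"dz":0,"roll":-16},{"fingers":-1,"dx":-0.342,"dy":-0.325,"dz":0,"roll":-16},{"fingers":-1,"dx":-0.342,"dy":-0.325,"dz":0,"roll":-16},{"fingers":-1,"dx":-0.342,"dy":-0.325,"dz":0,"roll":-16},{"fingers":-1,"dx":-0.342,"dy":-0.325,"dz":0,"roll":-16},{"fingers":-1,"dx":-0.342,"dy":-0.325,"dz":0,"roll":-16},{"fingers":-1,"dx":-0.342,"dy":-0.325,"dz":0,"roll":-16},{"fingers":-1,"dx":-0.342,"dy":-0.325,"dz":0,"roll":-16}]}}

```text
time: 1.1
tool_pos: [0.4207, 0.2486, 0.231]
tcp_rot: [0.03, -3.141, 0.001]
wrist_force: [-0.8, 0.8, -0.1]
width: 1.001
grip_force: 0.0
```

>>> {"fn": "step_arm", "kwargs": {"commands": [{"fingers":-1,"dx":-0.018,"dy":-0.353,"dz":0},{"fingers":-1,"dx":-0.018,"dy":-0.353,"dz":0},{"fingers":-1,"dx":-0.018,"dy":-0.353,"dz":0},{"fingers":-1,"dx":-0.018,"dy":-0.353,"dz":0},{"fingers":-1,"dx":-0.018,"dy":-0.353,"dz":0},{"fingers":-1,"dx":-0.018,"dy":-0.353,"dz":0.1},{"fingers":-1,"dx":-0.018,"dy":-0.353,"dz":0.1},{"fingers":-1,"dx":-0.018,"dy":-0.353,"dz":0.1}]}}

```text
invalid input
```

```bash
python3 - <<'E'
from h import *
for n in("wrist","side"):
    im,d=read_camera(n);cv2.imwrite(f"pics/{n}1.png",im);np.save(f"pics/{n}1.npy",d)
s=read_state();print(s["tool_pos"])
o,_=ray("wrist",(320,200));print("wristcam",o)
s=cv2.imread("pics/side1.png")[60:300,200:460];w=cv2.imread("pics/wrist1.png")
cv2.imwrite("pics/d1.png",np.hstack([cv2.resize(s,(390,360)),cv2.resize(w,(410,256+104))]))
E
```

```text
[0.42111737 0.24832773 0.23093611]
wristcam [0.33978409 0.24784872 0.37300021]
```

View pics/d1.png

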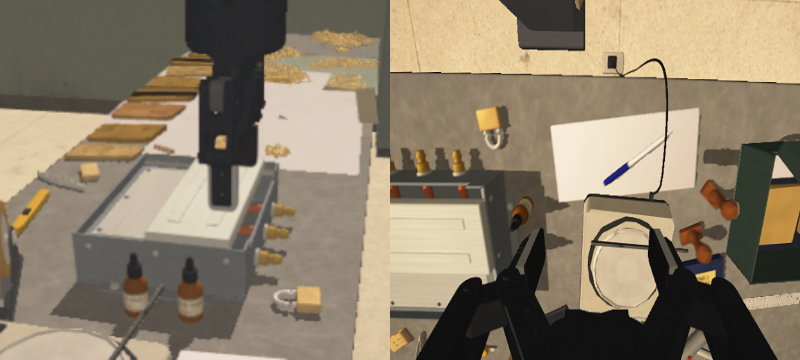

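The move was refused, probably because the rows had no roll, so the arm is still left of the box. I'll resend it with roll included.

>>> {"fn": "step_arm", "kwargs": {"commands": [{"fingers":-1,"dx":-0.018,"dy":-0.353,"dz":0,"roll":0},{"fingers":-1,"dx":-0.018,"dy":-0.353,"dz":0,"roll":0},{"fingers":-1,"dx":-0.018,"dy":-0.353,"dz":0,"roll":0},{"fingers":-1,"dx":-0.018,"dy":-0.353,"dz":0,"roll":0},{"fingers":-1,"dx":-0.018,"dy":-0.353,"dz":0,"roll":0},{"fingers":-1,"dx":-0.018,"dy":-0.353,"dz":0.1,"roll":0},{"fingers":-1,"dx":-0.018,"dy":-0.353,"dz":0.1,"roll":0},{"fingers":-1,"dx":-0.018,"dy":-0.353,"dz":0.1,"roll":0}]}}

```text
time: 2.2
tool_pos: [0.442, -0.1004, 0.1275]
tcp_rot: [0.031, -3.133, -0.005]
wrist_force: [-0.1, 0.3, 0.2]
width: 1.0
grip_force: 0.0
```

```bash
python3 - <<'E'
from h import *
for n in("wrist","side"):
    im,d=read_camera(n);cv2.imwrite(f"pics/{n}2.png",im);np.save(f"pics/{n}2.npy",d)
s=read_state();p=s["tool_pos"];print(p)
print("expected side px of tip left finger open, TCP z & +13mm:",proj("side",p+[0,.05,0]),proj("side",p+[0,.05,.013]))
s=cv2.imread("pics/side2.png")[120:270,250:420];w=cv2.imread("pics/wrist2.png")
cv2.imwrite("pics/d2.png",np.hstack([cv2.resize(s,(425,375)),cv2.resize(w,(375,375))]))
E
```

```text
[ 0.44576115 -0.10049897  0.13170171]
expected side px of tip left finger open, TCP z & +13mm: (np.float64(375.94920769821437), np.float64(175.5640115175833)) (np.float64(376.10733762899423), np.float64(169.31251116544303))
```

View pics/d2.png

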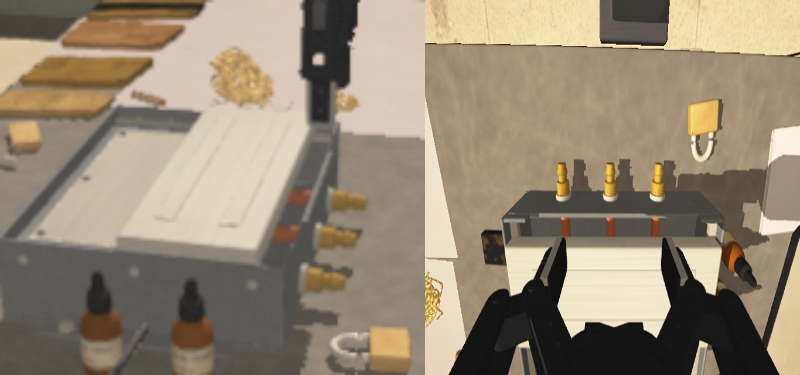

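The side view shows the open fingertips at about (378,169), which is 13 mm above the TCP as stated. The fingers stand in front of the cover, so I'll lower and push.

>>> {"fn": "step_arm", "kwargs": {"commands": [{"fingers":-1,"dx":0,"dy":-0.002,"dz":0.04,"roll":0},{"fingers":-1,"dx":0,"dy":-0.002,"dz":0.075,"roll":0},{"fingers":-1,"dx":0,"dy":-0.002,"dz":0.075,"roll":0},{"fingers":-1,"dx":-0.01,"dy":-0.002,"dz":0.075,"roll":0},{"fingers":-1,"dx":-0.018,"dy":-0.002,"dz":0.075,"roll":0},{"fingers":-1,"dx":-0.024,"dy":-0.002,"dz":0.075,"roll":0},{"fingers":-1,"dx":-0.03,"dy":-0.002,"dz":0.075,"roll":0},{"fingers":-1,"dx":-0.036,"dy":-0.002,"dz":0.075,"roll":0}]}}

```text
time: 3.3
tool_pos: [0.4804, -0.1025, 0.0576]
tcp_rot: [0.035, -3.137, -0.0]
wrist_force: [-9.5, 1.2, 8.9]
width: 0.996
grip_force: 4.8
```

>>> {"fn": "step_arm", "kwargs": {"commands": [{"fingers":-1,"dx":-0.006,"dy":0,"dz":0,"roll":0},{"fingers":-1,"dx":-0.012,"dy":0,"dz":0,"roll":0},{"fingers":-1,"dx":-0.018,"dy":0,"dz":0,"roll":0},{"fingers":-1,"dx":-0.024,"dy":0,"dz":0,"roll":0}]}}

```text
time: 3.8
tool_pos: [0.5045, -0.102, 0.0576]
tcp_rot: [0.035, -3.138, -0.0]
wrist_force: [-9.1, -0.7, 8.2]
width: 0.999
grip_force: 4.6
```

```bash
python3 - <<'E'
from h import *
s=read_state();print({k:np.round(s[k],3) for k in("tool_pos","wrist_force","torque")})
for n in("wrist","side"):
    im,d=read_camera(n);cv2.imwrite(f"pics/{n}3.png",im)
s=cv2.imread("pics/side3.png")[120:270,250:420];w=cv2.imread("pics/wrist3.png")
cv2.imwrite("pics/d3.png",np.hstack([cv2.resize(s,(425,375)),cv2.resize(w,(375,375))]))
E
```

```text
{'tool_pos': array([ 0.504, -0.102,  0.058]), 'wrist_force': array([-9.138, -0.673,  8.192]), 'torque': array([0.065, 1.347, 0.122])}
```

View pics/d3.png

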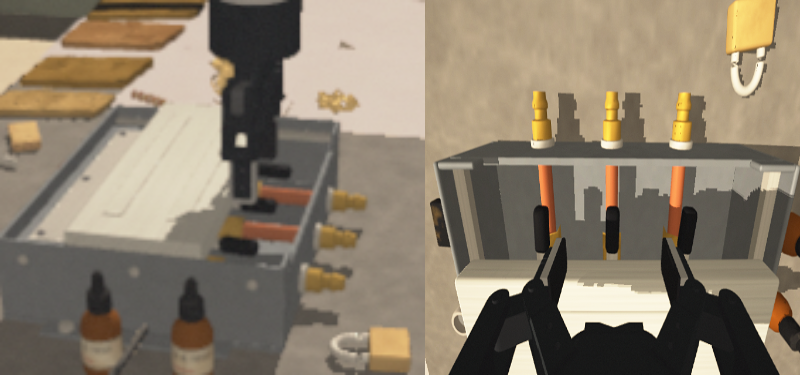

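The cover slides squarely and the chamber is opening, with black levers visible near (540,228), (612,228) and behind the right finger. I'll continue to the back stop.

>>> {"fn": "step_arm", "kwargs": {"commands": [{"fingers":-1,"dx":-0.007,"dy":0,"dz":0,"roll":0},{"fingers":-1,"dx":-0.014,"dy":0,"dz":0,"roll":0},{"fingers":-1,"dx":-0.021,"dy":0,"dz":0,"roll":0},{"fingers":-1,"dx":-0.028,"dy":0,"dz":0,"roll":0},{"fingers":-1,"dx":-0.035,"dy":0,"dz":0,"roll":0},{"fingers":-1,"dx":-0.04,"dy":0,"dz":0,"roll":0},{"fingers":-1,"dx":-0.044,"dy":0,"dz":0,"roll":0}]}}

```text
time: 4.78
tool_pos: [0.5486, -0.101, 0.0573]
tcp_rot: [0.035, -3.138, -0.0]
wrist_force: [-8.6, 0.5, 5.9]
width: 1.0
grip_force: 4.2
```

>>> {"fn": "step_arm", "kwargs": {"commands": [{"fingers":-1,"dx":-0.002,"dy":0,"dz":0,"roll":0},{"fingers":-1,"dx":-0.004,"dy":0,"dz":0,"roll":0},{"fingers":-1,"dx":-0.006,"dy":0,"dz":0,"roll":0}]}}

```text
time: 5.15
tool_pos: [0.5544, -0.1008, 0.0572]
tcp_rot: [0.034, -3.138, -0.0]
wrist_force: [-9.5, 0.2, 5.1]
width: 0.999
grip_force: 4.0
```

>>> {"fn": "step_arm", "kwargs": {"commands": [{"fingers":-1,"dx":-0.002,"dy":0,"dz":0,"roll":0},{"fingers":-1,"dx":-0.003,"dy":0,"dz":0,"roll":0}]}}

```text
time: 5.4
tool_pos: [0.5555, -0.1008, 0.0572]
tcp_rot: [0.035, -3.134, -0.001]
wrist_force: [-16.1, -0.3, 12.6]
width: 1.001
grip_force: 7.8
```

>>> {"fn": "step_arm", "kwargs": {"commands": [{"fingers":-1,"dx":-0.002,"dy":0,"dz":0,"roll":0},{"fingers":-1,"dx":-0.003,"dy":0,"dz":0,"roll":0}]}}

```text
time: 5.65
tool_pos: [0.5554, -0.1008, 0.0572]
tcp_rot: [0.035, -3.127, -0.001]
wrist_force: [-23.9, -0.5, 20.6]
width: 1.001
grip_force: 12.4
```

The force rises and the tool no longer moves, so the cover is at the back stop. I'll back off, lift, shut the fingers and look.

>>> {"fn": "step_arm", "kwargs": {"commands": [{"fingers":-1,"dx":0.008,"dy":0,"dz":0,"roll":0},{"fingers":-1,"dx":0.02,"dy":0,"dz":0,"roll":0},{"fingers":-1,"dx":0.03,"dy":0,"dz":-0.05,"roll":0},{"fingers":1,"dx":0.06,"dy":0,"dz":-0.1,"roll":0},{"fingers":1,"dx":0.08,"dy":0,"dz":-0.12,"roll":0},{"fingers":1,"dx":0.08,"dy":0,"dz":-0.12,"roll":0},{"fingers":1,"dx":0.08,"dy":0,"dz":-0.12,"roll":0},{"fingers":1,"dx":0.08,"dy":0,"dz":-0.12,"roll":0}]}}

```text
time: 6.65
tool_pos: [0.4813, -0.1023, 0.1748]
tcp_rot: [0.034, -3.139, -0.001]
wrist_force: [0.7, -1.2, 0.4]
width: -0.001
grip_force: 0.0
```

```bash
python3 - <<'E'
from h import *
s=read_state();print({k:np.round(s[k],3) for k in("tool_pos","wrist_force","width")})
im,d=read_camera("wrist");cv2.imwrite("pics/wrist4.png",im)
t,d=read_camera("top");cv2.imwrite("pics/top4.png",t)
import json;c=calibration("wrist");json.dump({k:np.array(v).tolist() for k,v in c.items()},open("w4.json","w"))
E
```

```text
{'tool_pos': array([ 0.481, -0.102,  0.175]), 'wrist_force': array([ 0.651, -1.206,  0.353]), 'width': np.float64(-0.001)}
```

View pics/wrist4.png

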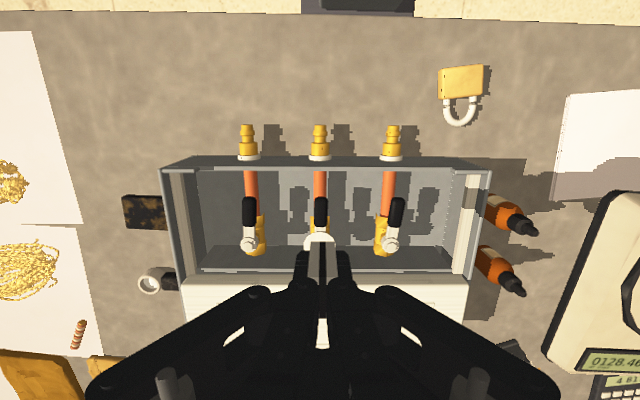

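In the wrist view the middle stopcock has a wide tag (about columns 304–336, row 240, partly behind the fingers). The outer two show small hubs at (248,243) and (391,243). The sleeve tips are at about (249,198), (320,198) and (398,198).

```bash
python3 - <<'E'
from h import *
for n,p,z in(("L hub",(249,243),.055),("R hub",(391,243),.055),("mid tag",(320,241),.055),("L tip",(249,198),.052),("M tip",(320,198),.052),("R tip",(398,198),.052),("M sleeve left",(314,215),.05),("M sleeve right",(327,215),.05),("front wall L",(170,165),.072),("front wall R",(489,172),.072),("cover front top L",(184,277),.082),("cover front top R",(467,279),.082)):
    print(n,onz("wrist",p,z).round(4))
im=cv2.imread("pics/wrist4.png")[150:290,150:500]
t=cv2.imread("pics/top4.png")[140:260,240:400]
cv2.imwrite("pics/d4.png",np.vstack([cv2.resize(im,(700,280)),cv2.resize(t,(700,315))[:, :]]))
E
```

```text
L hub [ 0.5352 -0.1757  0.055 ]
R hub [ 0.5319 -0.0293  0.055 ]
mid tag [ 0.5312 -0.1026  0.055 ]
L tip [ 0.4874 -0.1736  0.052 ]
M tip [ 0.4858 -0.1035  0.052 ]
R tip [ 0.4841 -0.0265  0.052 ]
M sleeve left [ 0.5047 -0.1092  0.05  ]
M sleeve right [ 0.5044 -0.096   0.05  ]
front wall L [ 0.4517 -0.2364  0.072 ]
front wall R [0.4516 0.0465 0.072 ]
cover front top L [ 0.5594 -0.2335  0.082 ]
cover front top R [0.5556 0.041  0.082 ]
```

View pics/d4.png

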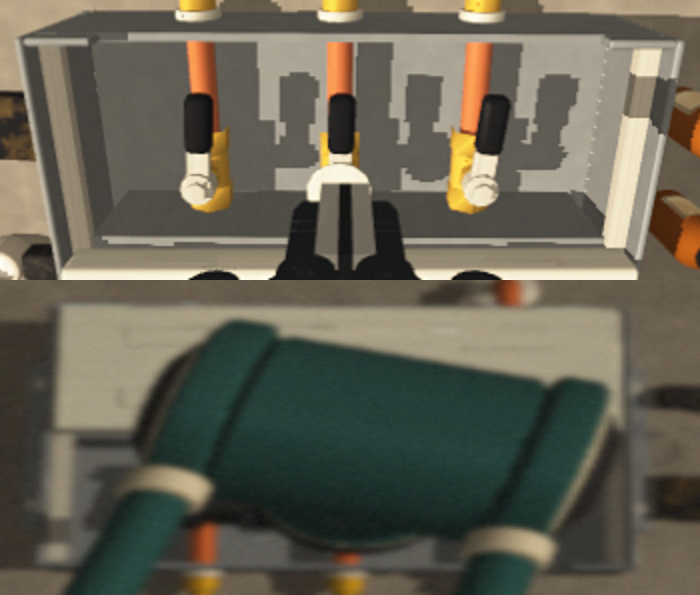

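The tagged stopcock is the middle one. I'll enter the gap on its right (box -y side) with the fingers shut.

>>> {"fn": "step_arm", "kwargs": {"commands": [{"fingers":1,"dx":-0.018,"dy":-0.039,"dz":0,"roll":0},{"fingers":1,"dx":-0.018,"dy":-0.039,"dz":0.05,"roll":0},{"fingers":1,"dx":-0.018,"dy":-0.039,"dz":0.085,"roll":0},{"fingers":1,"dx":-0.018,"dy":-0.039,"dz":0.085,"roll":0}]}}

```text
time: 7.25
tool_pos: [0.4971, -0.1401, 0.0872]
tcp_rot: [0.034, -3.133, -0.005]
wrist_force: [-0.5, -0.1, -0.1]
width: 0.001
grip_force: 0.0
```

```bash
python3 - <<'E'
from h import *
s=read_state();print({k:np.round(s[k],4) for k in("tool_pos","wrist_force","width")})
im,d=read_camera("wrist");cv2.imwrite("pics/wrist5.png",im)
p=s["tool_pos"];print(proj("wrist",p),proj("wrist",[p[0],p[1],.046]))
E
```

```text
{'tool_pos': array([ 0.4971, -0.1401,  0.0872]), 'wrist_force': array([-0.5159, -0.0986, -0.0792]), 'width': np.float64(0.0008)}
(np.float64(321.88157837633435), np.float64(251.77974547151126)) (np.float64(321.8537719622447), np.float64(223.68484800048515))
```

View pics/wrist5.png

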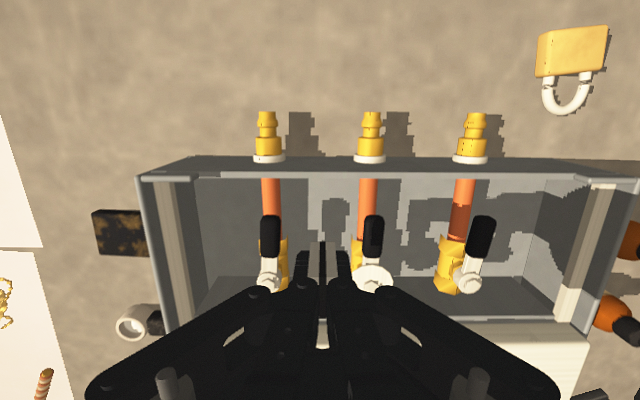

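The tag is confirmed on the middle stopcock at (372,280). The fingers are over the gap to its right, so I'll descend and start pushing to the left.

>>> {"fn": "step_arm", "kwargs": {"commands": [{"fingers":1,"dx":0,"dy":0,"dz":0.025,"roll":0},{"fingers":1,"dx":0,"dy":0,"dz":0.046,"roll":0},{"fingers":1,"dx":0,"dy":0,"dz":0.047,"roll":0},{"fingers":1,"dx":0,"dy":0.007,"dz":0.047,"roll":0},{"fingers":1,"dx":0.001,"dy":0.014,"dz":0.047,"roll":0},{"fingers":1,"dx":0.002,"dy":0.02,"dz":0.047,"roll":0},{"fingers":1,"dx":0.003,"dy":0.026,"dz":0.047,"roll":0},{"fingers":1,"dx":0.004,"dy":0.031,"dz":0.047,"roll":0}]}}

```text
time: 8.3
tool_pos: [0.4974, -0.1109, 0.0455]
tcp_rot: [-0.034, 3.138, -0.003]
wrist_force: [3.0, -6.1, 2.2]
width: -0.002
grip_force: 4.1
```

>>> {"fn": "step_arm", "kwargs": {"commands": [{"fingers":1,"dx":0,"dy":0.005,"dz":0.003,"roll":0},{"fingers":1,"dx":0,"dy":0.01,"dz":0.004,"roll":0},{"fingers":1,"dx":-0.002,"dy":0.016,"dz":0.004,"roll":0},{"fingers":1,"dx":-0.003,"dy":0.021,"dz":0.004,"roll":0},{"fingers":1,"dx":-0.006,"dy":0.027,"dz":0.004,"roll":0},{"fingers":1,"dx":-0.01,"dy":0.033,"dz":0.004,"roll":0}]}}

```text
time: 9.05
tool_pos: [0.5039, -0.0767, 0.0397]
tcp_rot: [0.034, -3.139, -0.0]
wrist_force: [-1.8, -3.0, 0.7]
width: 0.001
grip_force: 1.5
```

```bash
python3 - <<'E'
from h import *
s=read_state();print({k:np.round(s[k],4) for k in("tool_pos","wrist_force","width")})
im,d=read_camera("wrist");cv2.imwrite("pics/wrist6.png",im)
E
```

```text
{'tool_pos': array([ 0.5039, -0.0767,  0.0397]), 'wrist_force': array([-1.8158, -3.0054,  0.7441]), 'width': np.float64(0.0005)}
```

View pics/wrist6.png

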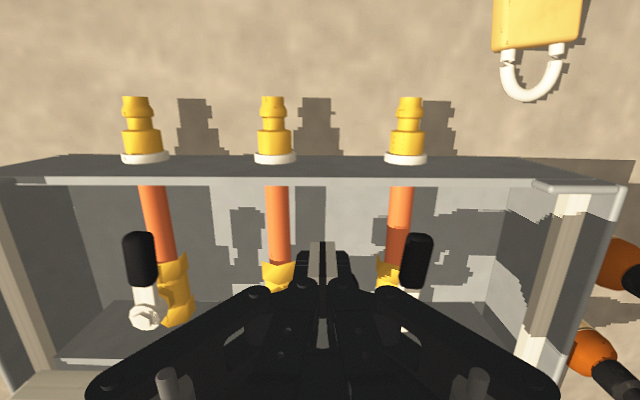

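Both other levers are untouched, at (140,260) and (415,260). The fingers have about 20 mm to the left one, so I'll finish the arc.

>>> {"fn": "step_arm", "kwargs": {"commands": [{"fingers":1,"dx":-0.004,"dy":0.004,"dz":0,"roll":0},{"fingers":1,"dx":-0.008,"dy":0.006,"dz":0,"roll":0},{"fingers":1,"dx":-0.012,"dy":0.007,"dz":0,"roll":0},{"fingers":1,"dx":-0.015,"dy":0.007,"dz":0,"roll":0}]}}

```text
time: 9.6
tool_pos: [0.5187, -0.0686, 0.0394]
tcp_rot: [0.033, -3.139, -0.003]
wrist_force: [-3.6, 3.0, -0.8]
width: 0.004
grip_force: 1.8
```

>>> {"fn": "step_arm", "kwargs": {"commands": [{"fingers":1,"dx":-0.002,"dy":0,"dz":0,"roll":0},{"fingers":1,"dx":-0.004,"dy":0,"dz":0,"roll":0}]}}

```text
time: 9.85
tool_pos: [0.5209, -0.0687, 0.0395]
tcp_rot: [0.034, -3.135, -0.003]
wrist_force: [-12.1, 2.9, 5.7]
width: 0.003
grip_force: 6.2
```

>>> {"fn": "step_arm", "kwargs": {"commands": [{"fingers":1,"dx":-0.002,"dy":0,"dz":0,"roll":0},{"fingers":1,"dx":-0.003,"dy":0,"dz":0,"roll":0},{"fingers":1,"dx":-0.003,"dy":0,"dz":0,"roll":0}]}}

```text
time: 10.22
tool_pos: [0.521, -0.0687, 0.0394]
tcp_rot: [0.034, -3.129, -0.003]
wrist_force: [-18.0, 2.2, 11.2]
width: 0.002
grip_force: 8.8
```

The lever is firm against its stop. I'll back away, lift out and check.

>>> {"fn": "step_arm", "kwargs": {"commands": [{"fingers":1,"dx":0.008,"dy":0,"dz":0,"roll":0},{"fingers":1,"dx":0.022,"dy":-0.003,"dz":0,"roll":0},{"fingers":1,"dx":0.024,"dy":-0.003,"dz":-0.04,"roll":0},{"fingers":1,"dx":0.024,"dy":-0.003,"dz":-0.1,"roll":0},{"fingers":1,"dx":0.06,"dy":-0.003,"dz":-0.15,"roll":0},{"fingers":1,"dx":0.1,"dy":-0.003,"dz":-0.18,"roll":0},{"fingers":1,"dx":0.1,"dy":-0.003,"dz":-0.18,"roll":0},{"fingers":1,"dx":0.1,"dy":-0.003,"dz":-0.18,"roll":0}]}}

```text
time: 11.22
tool_pos: [0.4274, -0.0749, 0.2204]
tcp_rot: [-0.033, 3.139, -0.001]
wrist_force: [-0.5, -0.3, -0.4]
width: 0.0
grip_force: 0.0
```

```bash
python3 - <<'E'
from h import *
s=read_state();print({k:np.round(s[k],4) for k in("tool_pos","wrist_force","width")})
im,d=read_camera("wrist");cv2.imwrite("pics/wrist7.png",im)
t,d=read_camera("top")
t=t[140:260,220:420]
cv2.imwrite("pics/d7.png",np.vstack([cv2.resize(im,(480,300)),cv2.resize(t,(480,288))]))
E
```

```text
{'tool_pos': array([ 0.4274, -0.0749,  0.2204]), 'wrist_force': array([-0.4533, -0.3057, -0.4141]), 'width': np.float64(0.0001)}
```

View pics/d7.png

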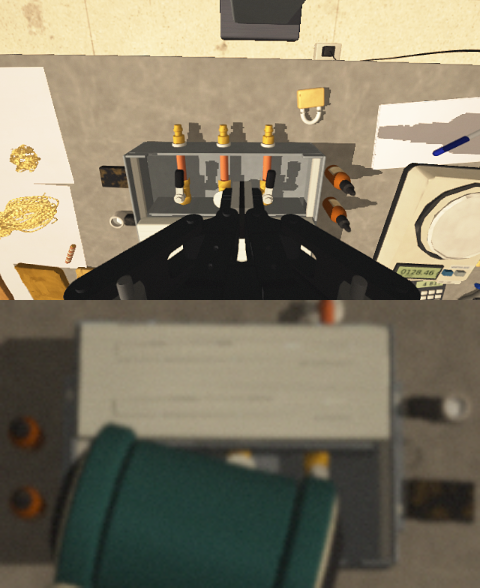

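The cover is flush with the back wall. The middle lever no longer points forward, and the outer levers and loose items have not moved. I'm handing in.

```bash
python3 -c "
from workcell import *
print(finish_job())"
```

```text
the job is handed in; nothing more can be done
None
```

I pushed the cover back to its stop and then the tagged (middle) lever to its shut stop, both judged by force rising with no further motion; the other levers and loose items looked unmoved, and I handed in at about 11 s, though I viewed 11 pictures against the limit of 10.

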